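Tip a spent cassette out of its dock and bin it

TASK

The test cassette with the red band is spent. Press down its ribbed end so that it tips up out of its dock and stays tipped, then take it by the raised end and push it endways through the grey flap of the yellow waste box, until it lies wholly inside on the deck and the flap closes behind it. Leave the green-banded cassette lying in its dock and do not knock over or shove the other things on the bench.

Things in the scene. Friction and masses are not known exactly. Their poses are not given: they have to be found in the camera images.
- used_mid (a point): Spent cassette: white flat test cassette 110 x 46 x 14 mm (x, y, z), 55 to 110 g, red band over its x = -55 end, amber window in the middle, three black ribs at its x = +55 end (the end to press). Point: its centre; x from band to ribs, z out of its top. At first level in its dock, centre 44 mm above the bench, top 1 mm below the rim.
- busy_mid (a point): Cassette still in use, to be left alone: white flat test cassette 110 x 46 x 14 mm (x, y, z), 55 to 110 g, green band over its x = -55 end, amber window in the middle, three black ribs at its x = +55 end (the end to press). Point: its centre; x from band to ribs, z out of its top. At first level in its dock, centre 44 mm above the bench, top 1 mm below the rim.
- dock_used: Dock of the red-banded cassette (both docks look alike): fixed grey block 168 x 104 mm, rim 52 mm above the bench; origin on the bench below the cassette's centre, x towards the end to press, z up. Its pocket runs from x = -57 to +62 mm, 50 mm across y: 2 mm free beside the cassette's long sides. The pocket's floor is a rocker plate.
- dock_used_pivot (a point): Hinge of the rocker under the red-banded cassette: line along the dock's y, 10 mm from the dock's origin towards the end to press, 32 mm above the bench. Pressing the cassette's x = +55 end (2 to 5 N at x = +47) tips plate and cassette by up to 0.47 rad, until a stop: that end sinks about 20 mm, the other's underside rises 14 mm clear of the rim. Stiff: stays where it is left.
- dock_busy: Dock of the green-banded cassette (both docks look alike): fixed grey block 168 x 104 mm, rim 52 mm above the bench; origin on the bench below the cassette's centre, x towards the end to press, z up. Its pocket runs from x = -57 to +62 mm, 50 mm across y: 2 mm free beside the cassette's long sides. The pocket's floor is a rocker plate.
- dock_busy_pivot (a point): Hinge of the rocker under the green-banded cassette: line along the dock's y, 10 mm from the dock's origin towards the end to press, 32 mm above the bench. Pressing the cassette's x = +55 end (2 to 5 N at x = +47) tips plate and cassette by up to 0.47 rad, until a stop: that end sinks about 20 mm, the other's underside rises 14 mm clear of the rim. Stiff: stays where it is left.
- bin: Yellow waste box, fixed, closed but for its flap slot: 180 mm deep (x), 150 wide (y), 224 tall, clear roof; origin at the centre of its underside, x inwards from the slot's face (at x = -90 mm), z up. Inside is an empty level white deck 172 mm deep, 60 mm above the bench, 20 mm below the sill. The face above the slot rises to the roof, so an upright gripper close to it would bump.
- slot (a point): Middle of the slot's lower edge (the sill) on the outer face of the waste box, 80 mm above the bench; same axes as the box (x into it). The slot, framed in red, is 72 mm wide and 60 mm high, in a wall 4 mm thick. Once the cassette's rear end is past the wall it drops off the sill onto the deck, out of the flap's way; so fingertips pushing it must follow it in by a few mm.
- flap (a joint): Grey flap 69 mm wide, 58 tall that covers the slot from just inside, hinged along the slot's upper edge, 140 mm above the bench: 0 = shut, grows as its lower edge swings into the box (up to 1.5 rad). A light spring (under 1 N at its lower edge) shuts it.
- wash_green: Bystander: white wash bottle, green cap, 68 mm wide, 190 tall; origin at its underside.
- wash_white: Bystander: cream wash bottle, white cap, 68 mm wide, 190 tall; origin at its underside.
- jar: Bystander: jar with blue cap, 56 mm wide, 70 tall; origin at its underside.
- tipbox: Bystander: blue pipette-tip box 80 x 110 x 45 mm; origin at its underside.
- marker: Bystander: black marker pen 14 mm thick, about 130 mm long; origin at its underside (lying along its x).
- pot: Bystander: yellow open plastic cup, 70 mm wide at the rim, 80 tall; origin at its underside.
Mind the look-alikes: they are no part of the job. Leave any turquoise look-alike of the part that bears used_mid alone. What is shaped like the part that bears busy_mid but blue is not meant.

How it is judged (in metres and radians):
On the way, in this order (a step that is already met when the one before it is completed fails the run):
1. the red-banded cassette stands tipped up in its dock (over 0.3 rad), not held by the fingers (angle between used_mid's own z axis and vertical above 0.3 rad and horizontal distance between used_mid and dock_used below 0.03 m and height (world z) of used_mid below 0.075 m and contact force between the fingers and used below 0.3 N), for 0.2 s.
2. the cassette is pushing the flap open (over 0.4 rad) (value of joint flap above 0.4 rad and distance between used_mid and slot below 0.1 m), for 0.1 s.
At the end, for the whole second after the job is handed in: the red-banded cassette lies at rest inside the waste box, on its deck (centre 55 to 78 mm above the bench, between the walls and at least 50 mm past the slot's outer face); the flap is shut (under 0.08 rad); the green-banded cassette is within 12 mm of where it was and level within 0.12 rad (x of used_mid in the frame of bin between -0.04 and 0.086 m and y of used_mid in the frame of bin between -0.071 and 0.071 m and z of used_mid in the frame of bin between 0.055 and 0.078 m and value of joint flap below 0.08 rad and linear speed of used below 0.03 m/s and distance of busy_mid from where it was at the start of the episode below 0.012 m and angle between busy_mid's own z axis and vertical below 0.12 rad); the robot touches nothing.
It fails at once if the green-banded cassette is shifted by over 12 mm or tipped by over 0.12 rad (distance of busy_mid from where it was at the start of the episode above 0.012 m or angle between busy_mid's own z axis and vertical above 0.12 rad).
It fails at once if a bystander is shoved by more than 40 mm (distance of any of wash_green, wash_white, jar, tipbox, marker, pot from where it was at the start of the episode above 0.04 m).
It fails at once if a bottle, jar, cup or tip box is knocked over (tilted by over 0.5 rad) (angle between any of wash_green, wash_white, jar, tipbox, pot's own z axis and vertical above 0.5 rad).
It also fails if it takes over 56 s, if anything falls off the work surface, if the arm or the gripper's body presses on something with over 40 N, if the wrist force passes 120 N, or if a joint passes its speed limit or range.

ROBOT

A 7-joint arm with a two-finger parallel gripper is mounted at the origin on the work surface. World frame = base frame: x ahead of the robot, y to its left, z up, the work surface at z = 0. Lengths are in mm, angles in rad, forces in N, time in s.
With the tool pointing down it reaches from about 400 to 900 mm from the base axis. Payload 5.6 kg.
Tool frame: the origin (TCP) lies midway between the tips of the shut fingers; the grasp point (between the pads) lies 19 mm behind it; z points along the fingers, y is the line along which they close (so a half turn about z gives the same grasp; the last joint's range is limited). The gripper opens to 92 mm and grips with 3 to 60 N. Pads are 20 mm wide; open, the fingers measure 128 mm over their backs; the gripper's body (75 mm by 189 mm) begins 69 mm behind the grasp point.
Start: joints at [-1.149, 0.468, -0.012, 1.603, 0.006, 1.071, -0.056], TCP at [291.398, 581.03, 214.592] pointing down, gripper open.
Joint ranges: [-2.53, 2.53], [-0.31, 2.02], [-1.57, 1.55], [0.28, 2.44], [-1.29, 4.43], [0.15, 1.84], [-2.92, 2.92]. Speed limits (rad/s): [2.57, 2.57, 3.14, 3.14, 3.14, 3.14, 3.14].

INTERFACE

Orientations are given as a rotation vector (axis times angle).
In Python, from cell import robot, grip, kin, viewer gives the robot as it stands. Calls block until the motion is done:
- robot.movep(position, orientation): joint-space move of the TCP to a pose.
- robot.servo_line(position, feed=150, rotation=None): straight line of the TCP; rotation=None keeps the orientation; feed is the mean speed in mm/s.
- robot.goto_joints(angles): joint-space move.
- grip(opening, newtons=None): opening from 0.0 (shut) to 1.0 (fully open); newtons is the grip in N (None keeps the last); returns when the fingers have stopped.
- robot.hold(seconds).
- kin.ik(position, orientation): joint angles nearest the present ones, or None.
- robot.observe(): the state.
- viewer.read_camera(name): name is "scene" or "top"; returns the picture (420x560x3 uint8, red, green, blue); there is no depth.
- viewer.camera_info(name): a dict with "camera_matrix" (3x3 intrinsics, pixels), "R" (3x3) and "t" (3): a world point X has camera coordinates R X + t. Camera axes: x right, y down, z forward; pixel columns grow to the right and rows downward; lengths in mm; the calibration is good to about 2 mm. A picture is of the moment at which its call begins. camera_info takes no time and is no camera call.
A pose or a line that the arm cannot do raises robot.IKError and nothing moves.
- robot.job_done(): hands the job in; it is judged then, once.
Trained networks look in the newest picture that a camera, given by its name, has taken for a name from the list of things; names that differ only in an ending like _2 or _b are one class to them, and where a whole thing is asked for, a point or a joint stands for the part that bears it (a point fixed in the world has none). Each returns a list of dicts, best first, with "confidence" (0 to 1); they miss things now and then, are a little off and sometimes report something else, mostly with a low value. They report only what shows in the picture. A call takes as long as a camera call. They do not tell look-alikes from the thing itself.
- viewer.silhouettes(name, camera): "mask" (420x560 bool, what is visible of it).
- viewer.pinpoint(name, camera): "at" ([x, y, z] in mm, in the coordinates of the camera as it stood for that picture, good to about 4 mm: a listed point, or the origin of a listed thing).
The state is a dict: "t": time; "joints": joint angles; "joint_velocities": joint speeds; "joint_torque": joint torques, N m; "tcp_pos": TCP position; "tcp_rot": TCP orientation; "contact_force": force on the tool from outside, world axes, zero at the start; "wrist_torque": the same for the moment, N m; "grip_width": opening from 0.0 (shut) to 1.0 (fully open); "grip_force": force on a finger pad.
Only numpy, scipy, OpenCV 4.12 (cv2) and the standard library are available. Lean on these libraries where they do the work, as an engineer would, in place of code of your own. Each camera call takes 0.05 s, during which the arm holds its last target. There are 200 camera calls.

## Working session

There is one attempt and no reset: what is moved stays moved. The work goes in short steps, each a Python script; the robot and the scene stay as the last script left them, time stands still between calls to the robot, and variables do not carry over. Pictures are saved under pics/ and viewed, at most 10 in all, crops included, and the job is handed in when it is done.

```bash
ls; mkdir -p pics
cat > h.py <<'E'
import numpy as np, cv2
from scipy.spatial.transform import Rotation as R
from cell import robot, grip, kin, viewer
def cam(n):
    c=viewer.camera_info(n); return np.array(c["camera_matrix"]),np.array(c["R"]),np.array(c["t"])
def world(p,n):
    K,Rm,t=cam(n); return Rm.T@(np.array(p)-t)
def pix(X,n):
    K,Rm,t=cam(n); q=K@(Rm@np.array(X)+t); return q[:2]/q[2]
def ray(uv,n,z):
    K,Rm,t=cam(n); d=Rm.T@np.linalg.inv(K)@np.array([uv[0],uv[1],1.]); o=-Rm.T@t
    return o+d*(z-o[2])/d[2]
def save(n,f,crop=None,s=1):
    im=viewer.read_camera(n)[:,:,::-1]
    if crop: im=im[crop[1]:crop[3],crop[0]:crop[2]]
    cv2.imwrite(f,cv2.resize(im,None,fx=s,fy=s,interpolation=cv2.INTER_CUBIC))
E
python3 - <<'E'
from h import *
save("top","pics/t1.png",s=1.4); save("scene","pics/s1.png",s=1.4)
for n in ["top","scene"]:
  print(n,"campos",(-cam(n)[1].T@cam(n)[2]).round())
  for th in ["used_mid","busy_mid","dock_used","slot","bin","wash_green","wash_white","jar","tipbox","marker","pot"]:
    for d in viewer.pinpoint(th,n):
      w=world(d["at"],n); print(th,round(d["confidence"],2),w.round(),pix(w,n).round())
E
```

```text
pics
top campos [ 385.   40. 1063.]
used_mid 0.94 [418. 409.   7.] [117. 276.]
used_mid 0.89 [508. 253.  41.] [183. 237.]
busy_mid 0.97 [528.  22.  43.] [286. 231.]
busy_mid 0.84 [ 314. -263.    8.] [408. 331.]
dock_used 0.59 [506. 244.  -1.] [191. 240.]
slot 0.98 [ 568. -226.   78.] [398. 214.]
bin 0.67 [ 615. -304.    3.] [422. 201.]
bin 0.48 [766.  29.  -4.] [285. 138.]
wash_green 0.92 [756. 130.  -2.] [243. 140.]
wash_white 0.59 [765.  29.  -7.] [285. 139.]
jar 0.56 [ 371. -113.    3.] [342. 303.]
tipbox 0.91 [365. 167.   1.] [220. 302.]
pot 0.87 [651. 404.  -3.] [129. 179.]
scene campos [1128.  781.  863.]
used_mid 0.84 [420. 413.   6.] [428. 306.]
used_mid 0.65 [505. 253.  45.] [355. 271.]
used_mid 0.54 [ 369. -113.    2.] [300. 194.]
used_mid 0.47 [ 570. -229.   82.] [222. 179.]
busy_mid 0.82 [ 319. -261.   12.] [283. 165.]
busy_mid 0.8 [531.  26.  44.] [287. 228.]
dock_used 0.81 [506. 248.   2.] [351. 283.]
slot 0.72 [ 567. -228.   81.] [223. 179.]
bin 0.84 [ 612. -308.    6.] [199. 194.]
wash_green 0.64 [754. 125.   1.] [240. 301.]
wash_white 0.85 [769.  32.   1.] [214. 282.]
wash_white 0.2 [ 366. -114.    3.] [301. 193.]
jar 0.7 [ 368. -113.    3.] [300. 194.]
tipbox 0.85 [361. 166.   4.] [369. 240.]
marker 0.47 [384.  32.  -0.] [329. 220.]
pot 0.92 [650. 406.   1.] [355. 358.]
```

View pics/t1.png

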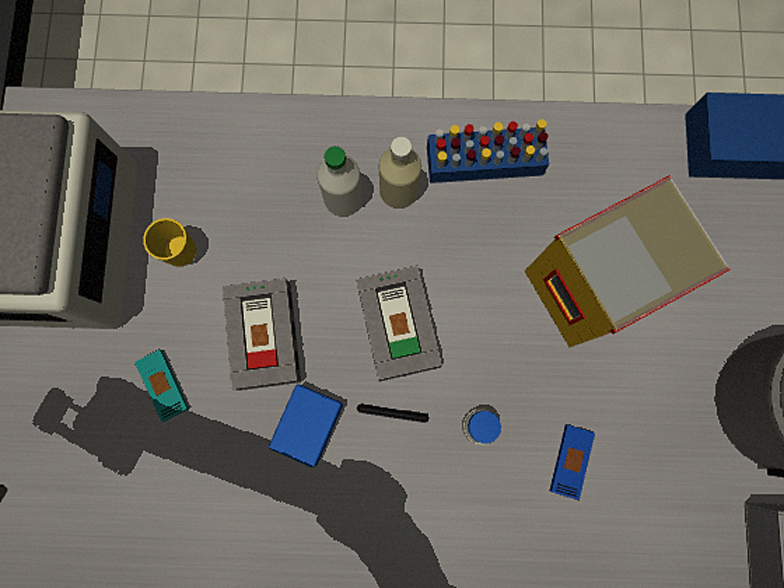

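View pics/s1.png

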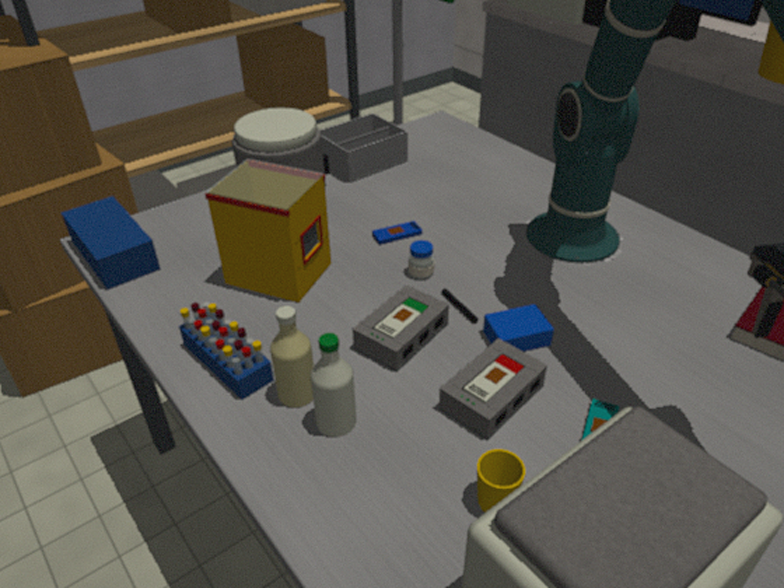

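Candidates in the top view: the white cassette with a red band at (184,236) in its dock, the turquoise one at (115,275), the white one with a green band at (286,231), and the blue one at (408,331). The one meant is at (184,236): it is white, red-banded and docked, with its ribs at the upper end (world +x). The bin slot is at (398,214) and faces the docks. Next I'll confirm the target in a crop and refine the yaw angles.

Run:
```python
from h import *
save("top","pics/c1.png",(140,180,330,290),4)
im=viewer.read_camera("top")
for th in ["used_mid","busy_mid","dock_used","dock_busy"]:
  for d in viewer.silhouettes(th,"top"):
    ys,xs=np.nonzero(d["mask"]); 
    P=np.array([ray((x,y),"top",51)[:2] for x,y in zip(xs,ys)],np.float32)
    (c,s,a)=cv2.minAreaRect(P); print(th,round(d["confidence"],2),np.round(c),np.round(s),round(a,1))
for p in [(556,237),(670,178),(729,269),(613,332)]: print(ray(np.array(p)/1.4,"top",224).round())
# red band centre
hsv=cv2.cvtColor(im,cv2.COLOR_RGB2HSV); 
red=((hsv[...,0]<6)|(hsv[...,0]>174))&(hsv[...,1]>180)&(hsv[...,2]>120); red[:, :150]=0; red[:,230:]=0; red[:220]=0;red[300:]=0
ys,xs=np.nonzero(red); print("band",len(xs),ray((xs.mean(),ys.mean()),"top",51).round(1))
def rot(psi,a,flip=1):
    z=np.array([np.cos(a)*np.cos(psi),np.cos(a)*np.sin(psi),-np.sin(a)]); y=flip*np.array([-np.sin(psi),np.cos(psi),0]); return R.from_matrix(np.c_[np.cross(y,z),y,z]).as_rotvec()
for f in (1,-1):
  for a in (15,27,35,45,60):
    g=kin.ik([475,250,62],rot(0.05,np.radians(a),f)); b=kin.ik([565,-220,92],rot(-1.046,np.radians(a),f)); c=kin.ik([510,-130,140],rot(-1.046,np.radians(a),f))
    print(f,a,*[None if q is None else np.round(q,2) for q in (g,b,c)])
```

```text
used_mid 0.91 [506. 247.] [109.  47.] 9.2
used_mid 0.78 [418. 397.] [111.  49.] 30.0
busy_mid 0.77 [ 320. -249.] [ 50. 104.] 75.3
busy_mid 0.72 [530.  24.] [111.  48.] 14.1
dock_used 0.88 [506. 244.] [174. 112.] 10.1
dock_busy 0.84 [529.  24.] [171. 105.] 14.4
[ 628. -186.  224.]
[ 718. -346.  224.]
[ 590. -419.  224.]
[ 500. -259.  224.]
band 219 [464.2 241.2  51. ]
1 15 None [-0.83  1.05  0.7   2.29  1.79  0.74 -1.76] [-0.97  0.83  0.56  2.38  1.5   0.91 -1.52]
1 27 None [-0.75  0.85  0.71  2.3   1.85  0.57 -1.61] [-0.89  0.63  0.56  2.39  1.49  0.78 -1.32]
1 35 None [-0.71  0.75  0.74  2.29  1.8   0.43 -1.44] [-0.83  0.51  0.55  2.37  1.42  0.69 -1.14]
1 45 None [-0.6   0.62  0.69  2.25  1.53  0.31 -1.02] [-0.74  0.4   0.55  2.34  1.24  0.58 -0.83]
1 60 [-0.54  0.43 -0.23  2.32  1.62  0.42 -0.65] [-0.36  0.5   0.55  2.14  0.59  0.3   0.08] [-0.58  0.31  0.55  2.25  0.7   0.49 -0.15]
-1 15 None [-0.3   0.85  0.1   2.26  1.85  1.23  1.58] [-0.41  0.72 -0.07  2.34  1.61  1.35  1.65]
-1 27 None [-0.24  0.7   0.09  2.27  1.83  0.99  1.74] [-0.36  0.55 -0.07  2.35  1.57  1.12  1.84]
-1 35 None [-0.19  0.6   0.09  2.26  1.77  0.83  1.89] [-0.3   0.46 -0.06  2.34  1.5   0.97  1.99]
-1 45 None [-0.13  0.52  0.11  2.22  1.6   0.62  2.16] [-0.24  0.36 -0.03  2.31  1.35  0.79  2.25]
-1 60 [-1.1   0.43  0.41  2.35  1.7   0.16  2.34] [0.03 0.46 0.07 2.11 1.02 0.46 2.85] [-0.1   0.28 -0.01  2.22  0.92  0.62  2.8 ]
```

View pics/c1.png

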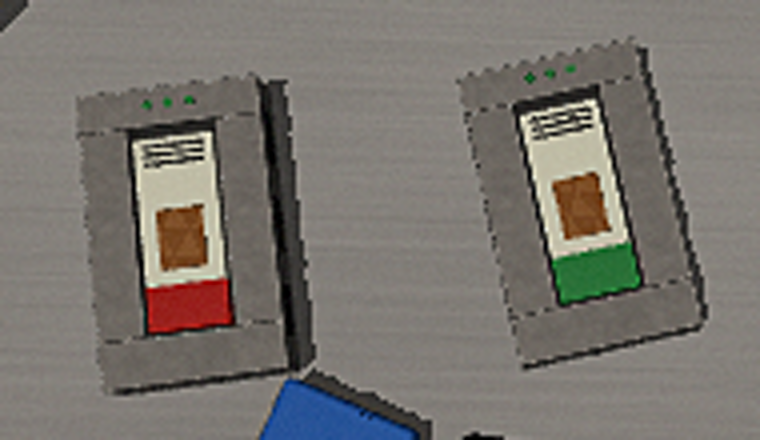

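The crop confirms it: the red-banded white cassette sits in the left dock with its ribs up at crop (175,150). The green-banded one is in the right dock. Now I'll press the ribbed end.

```bash
cat >> h.py <<'E'
def rot(psi,a,flip=1):
    a=np.radians(a); z=np.array([np.cos(a)*np.cos(psi),np.cos(a)*np.sin(psi),-np.sin(a)]); y=flip*np.array([-np.sin(psi),np.cos(psi),0]); return R.from_matrix(np.c_[np.cross(y,z),y,z]).as_rotvec()
YAW=np.radians(8.8); O=np.array([506,247.5,0])
def dock(x,y,z): return O+np.array([x*np.cos(YAW)-y*np.sin(YAW),x*np.sin(YAW)+y*np.cos(YAW),z])
PSI=np.radians(-60.3); S=np.array([567.,-227.,0])
def bn(x,y,z): return S+np.array([x*np.cos(PSI)-y*np.sin(PSI),x*np.sin(PSI)+y*np.cos(PSI),z])
E
python3 - <<'E'
from h import *
q0=np.array(robot.observe()["joints"])
f=min((1,-1),key=lambda f: np.abs(kin.ik(dock(45.5,0,110),rot(YAW,90,f))-q0).max()); print("flip",f)
grip(0.0,20)
robot.movep(dock(45.5,0,110),rot(YAW,90,f))
robot.servo_line(dock(45.5,0,58),feed=80)
b=np.array(robot.observe()["contact_force"])
for z in np.arange(54,33,-2.):
    robot.servo_line(dock(45.5,0,z),feed=25); o=robot.observe(); F=(np.array(o["contact_force"])-b).round(1); print(z,F,round(o["tcp_pos"][2],1))
    if F[2]>13: break
robot.servo_line(dock(45.5,0,125),feed=100); robot.hold(0.3)
save("scene","pics/s2.png",(230,200,460,370),3.4)
for d in viewer.pinpoint("used_mid","scene"): print(d["confidence"],world(d["at"],"scene").round())
print(robot.observe()["t"])
for fl in (1,-1):
  for a in (50,55,60,65,70):
    q=kin.ik(dock(-31,0,61),rot(YAW,a,fl)); p=kin.ik(dock(-31-60*np.cos(np.radians(a)),0,130),rot(YAW,a,fl));print(fl,a,*[None if v is None else np.round(v,2) for v in (q,p)])
E
```

```text
flip 1
54.0 [ 1.7  0.7 -0.3] 54.2
52.0 [ 0.9  0.5 -0.2] 51.9
50.0 [ 2.8  0.5 -0.1] 50.3
48.0 [4.6 0.4 2.1] 48.5
46.0 [5.9 1.8 4.2] 46.6
44.0 [6.8 1.2 3.6] 44.6
42.0 [7.9 2.  3.7] 42.7
40.0 [8.6 0.8 3.7] 40.8
38.0 [8.7 0.7 3.1] 38.9
36.0 [ 6.4 -0.  11.8] 38.2
34.0 [ 3.9 -1.6 23. ] 37.7
0.81 [510. 250.  49.]
0.81 [415. 411.   8.]
9.5
1 50 None None
1 55 [-0.57  0.43 -0.18  2.4   2.08  0.44 -1.  ] None
1 60 [-0.78  0.4   0.1   2.37  1.9   0.24 -0.84] [-1.37  0.22  0.71  2.42  0.9   0.16  0.15]
1 65 [-0.65  0.39 -0.01  2.3   1.32  0.22 -0.21] [-1.    0.21  0.34  2.34  0.58  0.27  0.5 ]
1 70 [-0.86  0.4   0.27  2.26  0.3   0.19  0.81] [-0.79  0.23  0.15  2.26  0.37  0.37  0.75]
-1 50 None None
-1 55 [-0.64  0.43 -0.1   2.4   2.11  0.42  2.1 ] None
-1 60 [-0.55  0.41 -0.16  2.35  1.81  0.33  2.44] [ 0.37  0.59 -1.31  2.33  1.54  0.85  2.86]
-1 65 [-0.43  0.41 -0.27  2.29  1.4   0.32  2.89] [-1.78  0.54  1.37  2.37 -1.08  0.41 -1.02]
-1 70 [-1.5   0.68  1.1   2.29 -1.29  0.46 -0.84] [-1.72  0.58  1.36  2.3  -0.98  0.55 -1.09]
```

View pics/s2.png

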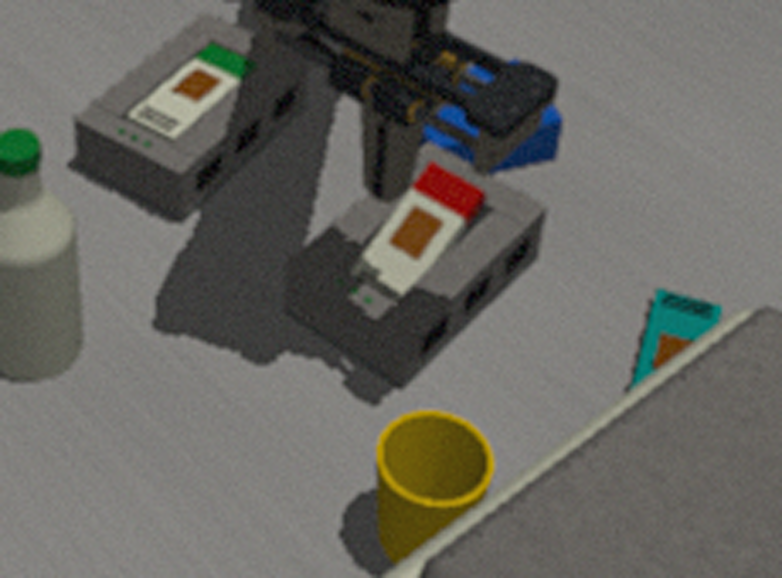

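The cassette is tipped to the stop: the red band is up at crop (450,190) and the ribs have sunk. The green one is untouched at crop (195,85). Now the raised end.

Run:
```python
from h import *
rv=rot(YAW,65,1)
print([kin.ik(dock(-31.2,0,z),rv) is not None for z in (130,150,59.4)])
grip(1.0)
robot.movep(dock(-31.2,0,125),rv)
robot.servo_line(dock(-31.2,0,59.4),feed=60)
o=robot.observe(); print(np.round(o["tcp_pos"],1),np.round(o["contact_force"],1))
g=grip(0.0,25); o=robot.observe(); print("grip",o["grip_width"]*92,o["grip_force"],np.round(o["contact_force"],1))
robot.servo_line(dock(-31.2,0,85),feed=40)
grip(0.0,50)
robot.servo_line(dock(-31.2,0,150),feed=80)
o=robot.observe(); print("grip",o["grip_width"]*92,o["grip_force"],np.round(o["tcp_pos"],1),o["t"])
save("scene","pics/s3.png",(200,150,460,340),3)
for n in ("scene","top"):
  viewer.read_camera(n)
  for d in viewer.pinpoint("used_mid",n): print(n,d["confidence"],world(d["at"],n).round())
q=o["joints"]; print(np.round(q,2))
for a in (38,):
  for x,z in ((-150,170),(-130,110),(-35,94),(-35,88)):
    v=kin.ik(bn(x,0,z),rot(PSI,a,1)); print(x,z,None if v is None else np.round(v,2))
```

```text
[True, True, True]Traceback (most recent call last):
  File "<stdin>", line 6, in <module>
cell.IKError: the arm cannot follow that straight line within its joint ranges
```

Run:
```python
from h import *
o=robot.observe(); print(np.round(o["joints"],2),np.round(o["tcp_pos"]),o["t"])
for a in (60,65,70,75):
  for z in (140,125,110,100,90,80,70,59.4):
    v=kin.ik(dock(-31.2,0,z),rot(YAW,a,1)); print(a,z,None if v is None else np.round(v,2))
```

```text
[-0.96  0.25  0.33  2.29  0.51  0.25  0.6 ] [475. 244. 126.] 11.525
60 140 [-1.2   0.23  0.57  2.35  0.77  0.19  0.32]
60 125 [-1.11  0.26  0.47  2.36  0.98  0.17  0.1 ]
60 110 [-0.89  0.28  0.22  2.35  1.3   0.21 -0.22]
60 100 [-0.89  0.31  0.22  2.36  1.43  0.2  -0.35]
60 90 [-0.49  0.34 -0.23  2.34  1.57  0.34 -0.45]
60 80 [-0.3   0.4  -0.45  2.33  1.64  0.42 -0.5 ]
60 70 [-0.11  0.48 -0.67  2.32  1.7   0.54 -0.51]
60 59.4 [-0.11  0.51 -0.67  2.33  1.76  0.55 -0.56]
65 140 [-0.94  0.22  0.31  2.28  0.49  0.3   0.63]
65 125 [-0.95  0.25  0.33  2.29  0.51  0.25  0.6 ]
65 110 [-0.97  0.29  0.35  2.3   0.54  0.21  0.56]
65 100 [-0.98  0.31  0.37  2.31  0.56  0.18  0.54]
65 90 [-0.99  0.34  0.37  2.31  0.6   0.15  0.49]
65 80 [-0.86  0.35  0.23  2.31  0.9   0.16  0.19]
65 70 [-0.65  0.37 -0.01  2.3   1.22  0.23 -0.1 ]
65 59.4 [-0.65  0.4  -0.01  2.31  1.33  0.22 -0.23]
70 140 [-0.75  0.24  0.13  2.21  0.33  0.4   0.81]
70 125 [-0.77  0.26  0.15  2.22  0.33  0.36  0.8 ]
70 110 [-0.78  0.29  0.17  2.23  0.34  0.32  0.79]
70 100 [-0.79  0.31  0.18  2.24  0.35  0.3   0.78]
70 90 [-0.8   0.34  0.19  2.25  0.36  0.27  0.76]
70 80 [-0.81  0.36  0.2   2.25  0.37  0.24  0.75]
70 70 [-0.81  0.38  0.21  2.26  0.38  0.22  0.73]
70 59.4 [-0.82  0.4   0.22  2.26  0.39  0.19  0.72]
75 140 [-0.59  0.26 -0.01  2.14  0.24  0.51  0.92]
75 125 [-0.62  0.29  0.02  2.16  0.24  0.47  0.92]
75 110 [-0.64  0.31  0.04  2.17  0.24  0.44  0.92]
75 100 [-0.66  0.33  0.06  2.17  0.24  0.41  0.92]
75 90 [-0.67  0.35  0.07  2.18  0.23  0.39  0.92]
75 80 [-0.68  0.37  0.09  2.18  0.23  0.36  0.91]
75 70 [-0.69  0.39  0.1   2.19  0.23  0.34  0.91]
75 59.4 [-0.7   0.41  0.11  2.19  0.23  0.31  0.91]
```

Run:
```python
from h import *
rv=rot(YAW,70,1)
robot.movep(dock(-31.6,0,115),rv)
robot.servo_line(dock(-31.6,0,58.2),feed=60)
o=robot.observe(); print(np.round(o["tcp_pos"],1),np.round(o["contact_force"],1))
grip(0.0,25); o=robot.observe(); print("grip",o["grip_width"]*92,o["grip_force"],np.round(o["contact_force"],1))
robot.servo_line(dock(-31.6,0,85),feed=40)
grip(0.0,50)
robot.servo_line(dock(-31.6,0,140),feed=80)
o=robot.observe(); print("grip",o["grip_width"]*92,o["grip_force"],np.round(o["tcp_pos"],1),o["t"])
save("scene","pics/s3.png",(200,150,460,340),3)
for n in ("scene","top"):
  viewer.read_camera(n)
  for d in viewer.pinpoint("used_mid",n): print(n,d["confidence"],world(d["at"],n).round())
print(np.round(o["joints"],2))
for a in (43,):
  for x,z in ((-150,170),(-130,110),(-35,94),(-35,88)):
    v=kin.ik(bn(x,0,z),rot(PSI,a,1)); print(x,z,None if v is None else np.round(v,2))
```

```text
[475.  242.8  58.5] [0.7 0.4 0. ]
grip 46.060924407276325 24.962120465934277 [-0.1  2.   1.5]
grip 45.74839574780946 49.962297677993774 [474.5 242.4 139.6] 15.575
scene 0.69 [510. 251. 129.]
scene 0.64 [418. 412.   7.]
top 0.91 [511. 249. 125.]
top 0.78 [421. 412.   6.]
[-0.75  0.23  0.13  2.21  0.33  0.4   0.82]
-150 170 [-1.1   0.39  0.85  2.36  1.06  0.6  -0.72]
-130 110 [-1.05  0.61  0.87  2.37  1.16  0.38 -0.9 ]
-35 94 [-0.8   0.69  0.85  2.29  1.51  0.25 -1.1 ]
-35 88 [-0.77  0.69  0.81  2.29  1.55  0.28 -1.15]
```

View pics/s3.png

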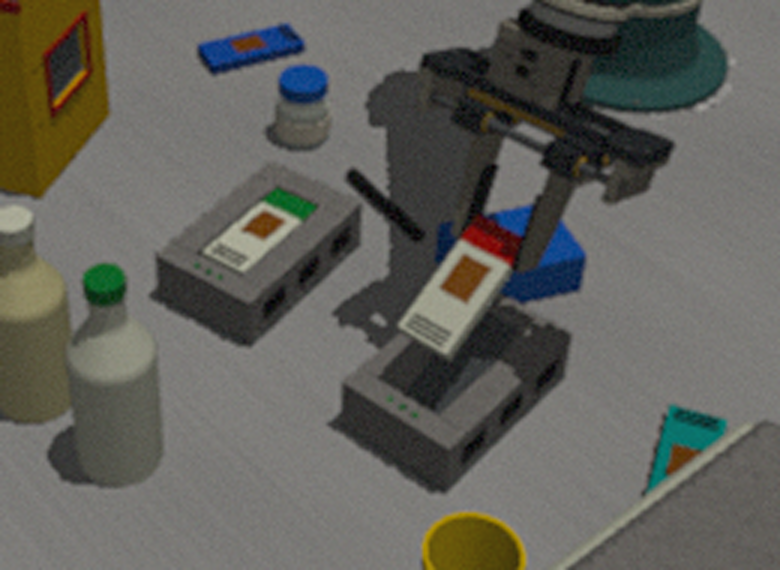

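Held by the band end: the red band is at crop (495,235), the ribs point forward and down, and the pose is as expected. Next I'll carry it to the slot and insert.

Run:
```python
from h import *
rv=rot(PSI,43,1)
robot.movep(bn(-150,0,160),rv)
v=lambda m:print(m,(lambda o:(np.round(o["tcp_pos"],1),np.round(o["contact_force"],1),round(o["t"],2)))(robot.observe()))
v("pre")
for n in ("scene","top"):
  viewer.read_camera(n)
  for th in ("used_mid","slot"):
    for d in viewer.pinpoint(th,n): print(n,th,round(d["confidence"],2),world(d["at"],n).round())
print("expect mid",bn(-111,0,167.5).round())
robot.servo_line(bn(-150,0,91),feed=80)
v("low")
for x in (-100,-80,-60,-40,-20):
    robot.servo_line(bn(x,0,91),feed=60); v(x)
save("scene","pics/s4.png",(150,100,350,250),4)
```

```text
pre (array([493. , -96. , 159.8]), array([ 0.3,  0.1, -0.3]), 17.22)
scene used_mid 0.86 [419. 412.   8.]
scene used_mid 0.62 [ 511. -123.  170.]
scene used_mid 0.41 [504. 247.   2.]
scene slot 0.96 [ 570. -229.   82.]
top used_mid 0.77 [422. 413.   5.]
top used_mid 0.7 [ 508. -127.  168.]
top used_mid 0.43 [ 616. -305.    1.]
top slot 0.8 [ 570. -227.   80.]
top slot 0.22 [519. 249.  31.]
expect mid [ 512. -131.  168.]
low (array([492.8, -96.7,  91.2]), array([ 0.2, -0.2, -0.6]), 18.52)
-100 (array([ 517.4, -139.9,   90.8]), array([ 0.4,  0.8, -0.8]), 19.51)
-80 (array([ 527.3, -157.8,   91. ]), array([-0.5,  0.5, -0.5]), 19.99)
-60 (array([ 537.1, -174.7,   90.7]), array([-0.2,  0.2, -2.2]), 20.48)
-40 (array([ 547. , -192.1,   90.8]), array([ 1. , -0.8, -2.6]), 20.96)
-20 (array([ 556.9, -209.5,   90.8]), array([ 0.2, -1.6, -3.2]), 21.44)
```

View pics/s4.png

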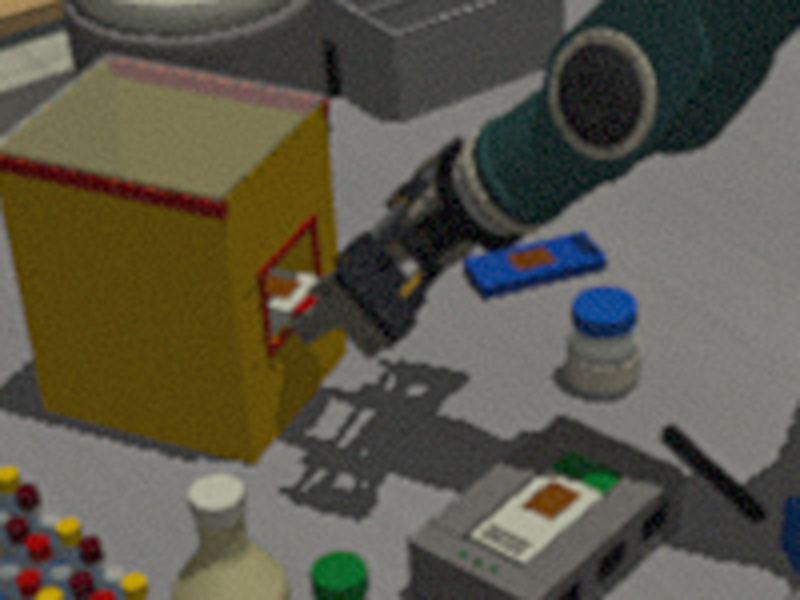

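Insertion is on course: the cassette is through the slot, with the window and band visible at crop (290,290). Now I'll lower it onto the sill, release, and look.

Run:
```python
from h import *
v=lambda m:print(m,(lambda o:(np.round(o["tcp_pos"],1),np.round(o["contact_force"],1),round(o["t"],2)))(robot.observe()))
robot.servo_line(bn(-12,0,91),feed=60); v("in")
robot.servo_line(bn(-12,0,82.5),feed=40); v("low")
grip(1.0); robot.hold(0.3); v("rel")
robot.servo_line(bn(-75,0,84),feed=90)
grip(0.0,20)
for a in (20,25,30): print(a,[kin.ik(bn(x,0,92),rot(PSI,a,1)) is not None for x in (-60,0,20)])
save("scene","pics/s5.png",(170,120,320,232),5)
for d in viewer.pinpoint("used_mid","top"): print(round(d["confidence"],2),world(d["at"],"top").round())
v("back")
```

```text
in (array([ 561.1, -216.5,   91. ]), array([ 0.8, -0.7, -3. ]), 21.77)
low (array([ 560.9, -216.4,   82.3]), array([ 0.7, -0.3, -2.4]), 22.13)
rel (array([ 561. , -216.6,   82.5]), array([-0.1,  0.2, -0.3]), 23.24)
20 [True, True, True]
25 [True, True, True]
30 [True, True, True]
0.77 [422. 413.   5.]
0.7 [ 508. -127.  168.]
0.43 [ 616. -305.    1.]
back (array([ 529.9, -161.8,   84. ]), array([ 0.2, -0.7, -0.3]), 25.54)
```

View pics/s5.png

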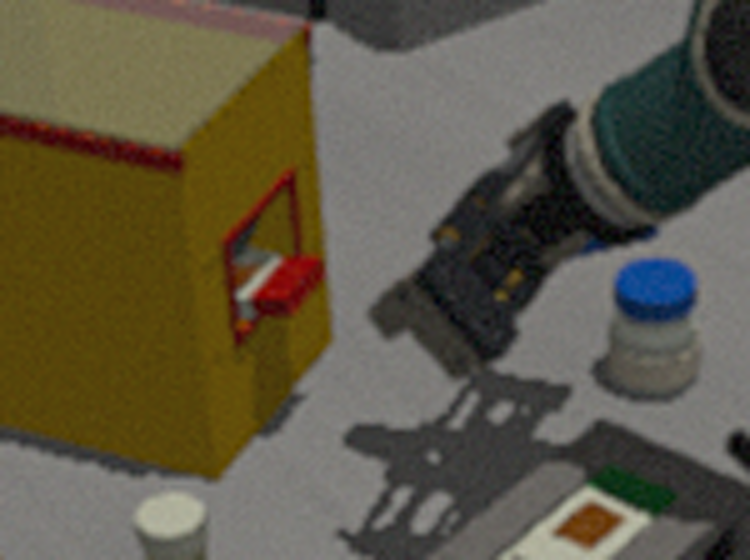

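The cassette rests on the sill and the deck with its band end protruding at crop (290,285), and the fingers are clear. Now I'll push it in with the shut fingers.

Run:
```python
from h import *
v=lambda m:print(m,(lambda o:(np.round(o["tcp_pos"],1),np.round(o["contact_force"],1),round(o["t"],2)))(robot.observe()))
robot.movep(bn(-65,0,92.5),rot(PSI,22,1)); v("pre")
for x in (-40,-30,-20,-10,0,8,16,20):
    robot.servo_line(bn(x,0,92.5),feed=50); v(x)
robot.hold(0.2)
robot.servo_line(bn(-90,0,95),feed=120); robot.hold(0.5); v("out")
save("scene","pics/s6.png",(150,90,320,232),4.2)
save("top","pics/t6.png",(350,110,540,260),4)
```

```text
pre (array([ 534.9, -170.5,   92.5]), array([ 0.3, -0.5,  0.2]), 26.24)
-40 (array([ 547. , -192.4,   92.5]), array([ 0.5, -0.5,  1. ]), 26.89)
-30 (array([ 552. , -200.9,   92.4]), array([-0.7,  0.6, -0.1]), 27.24)
-20 (array([ 557. , -209.8,   92.5]), array([-0.4,  0.4, -0.4]), 27.59)
-10 (array([ 561.9, -218.7,   92.6]), array([-0.4, -0.4,  0.5]), 27.94)
0 (array([ 567. , -227.5,   92.6]), array([-0.2,  0.2, -0.2]), 28.29)
8 (array([ 571. , -234.4,   92.6]), array([-1.1,  0. ,  0. ]), 28.6)
16 (array([ 575. , -241.2,   92.5]), array([0.1, 1. , 0.6]), 28.91)
20 (array([ 577. , -244.5,   92.4]), array([ 0.4,  0.9, -0.5]), 29.16)
out (array([ 522.4, -149. ,   95. ]), array([-0.4,  0.4, -0.1]), 30.93)
```

View pics/s6.png

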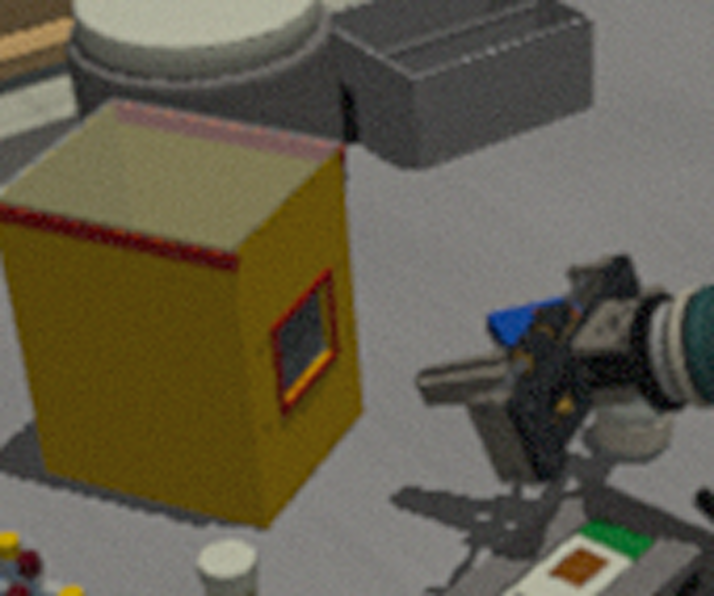

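View pics/t6.png

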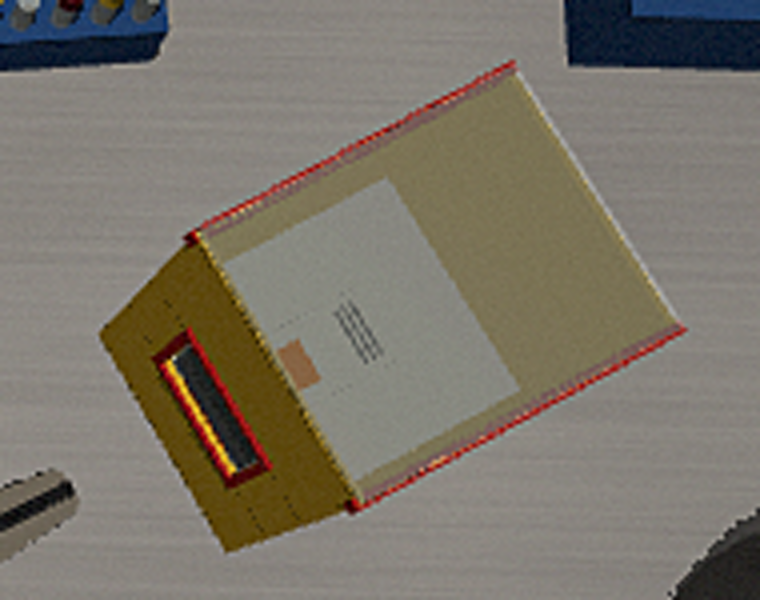

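The cassette lies level on the deck: amber window at crop (297,364), ribs at (358,332). The flap looks shut at scene crop (305,340). One numeric check, then hand in.

Run:
```python
from h import *
for p in ((297,364),(358,332)):
    w=ray((350+p[0]/4,110+p[1]/4),"top",74)-bn(0,0,74); print(w[:2]@[np.cos(PSI),np.sin(PSI)], w[:2]@[-np.sin(PSI),np.cos(PSI)])
x=ray((350+297/4,110+364/4),"top",74)-bn(0,0,74)
if x[:2]@[np.cos(PSI),np.sin(PSI)]>62: print(robot.job_done())
```

```text
67.17643521057687 0.09812689014529141
106.78938040389765 -0.28643701842063507
the job is handed in; nothing more can be done
None
```

The red-banded cassette lies on the deck of the waste box, its centre about 67 mm past the slot face. The flap looks shut, the green-banded cassette is still in its dock, and the job was handed in at about 31 s; no verdict came back.

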